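# Rack two punches, demagnetise the third

## Task

The narrow and medium strap-end punches are already demagnetised: stand the narrow one fully down in rack pocket 1 (one brass pin) and let go, then the medium one in pocket 2 (two pins). Then lower the wide punch, blade down, through the slot of the grey demagnetiser until about two thirds of its 70 mm blade is below the top plate, and finish while still holding it there, upright, still and hanging from the gripper, not resting on or pressed against the machine, with everything else on the bench left alone.

Things in the scene. Friction and masses are not known exactly. Their poses are not given: they have to be found in the camera images.
- narrow: narrow strap-end punch, upright: steel blade 10 (x) x 20 (y) x 70 mm high, then wooden handle 16 (x) x 18 mm (y) at 70 to 115 mm, steel cap to 120. Origin: centre of the blade's lower edge, z up; same after a half turn. The 3 punches differ only in blade width (20, 30, 40 mm); 0.08 to 0.3 kg. Grip the handle across its 16 mm, 92 mm above the origin
- medium: medium strap-end punch, upright: steel blade 10 (x) x 30 (y) x 70 mm high, then wooden handle 16 (x) x 18 mm (y) at 70 to 115 mm, steel cap to 120. Origin: centre of the blade's lower edge, z up; same after a half turn. The 3 punches differ only in blade width (20, 30, 40 mm); 0.08 to 0.3 kg. Grip the handle across its 16 mm, 92 mm above the origin
- wide: wide strap-end punch, upright: steel blade 10 (x) x 40 (y) x 70 mm high, then wooden handle 16 (x) x 18 mm (y) at 70 to 115 mm, steel cap to 120. Origin: centre of the blade's lower edge, z up; same after a half turn. The 3 punches differ only in blade width (20, 30, 40 mm); 0.08 to 0.3 kg. Grip the handle across its 16 mm, 92 mm above the origin
- stand: fixed dark wooden block 60 (x) x 210 (y) x 40 mm high in which the punches stand at the start, one in each of its three equal pockets (16 x 46 mm, 30 mm deep, 66 mm apart along y, in any order); origin: centre of its underside on the bench
- rack: fixed light wooden tool rack 60 (x) x 210 (y) x 55 mm high, origin: centre of its underside on the bench; 3 pockets in a row along y, 66 mm apart, 45 mm deep (floor 10 mm above the bench), 14 mm along x, 2 mm chamfers, numbered by 1, 2 or 3 brass pins in the top beside them and wider in that order
- pocket1 (a point): centre of the mouth (rack top, 55 mm above the bench) of pocket 1, one brass pin, 24 mm along y; axes as the rack
- pocket2 (a point): the same of pocket 2, two brass pins, 34 mm along y, in the middle of the rack
- pocket3 (a point): the same of pocket 3, three brass pins, 44 mm along y; it stays empty
- demagnetiser: fixed grey bench demagnetiser, a hollow box 140 (x) x 150 (y) x 110 mm high with an aluminium top plate; origin: centre of its underside on the bench
- slot (a point): centre of the mouth of the slot in the demagnetiser's top plate, 110 mm above the bench. Slot 12 mm along the point's x and 42 mm along its y, 1.5 mm chamfer, through a 12 mm plate; below is a free hollow, with its floor 104 mm under this point
- tack_tin: bystander: closed steel tin, 52 mm diameter, 45 mm high; origin at its underside
- rubber_heel: bystander: black rubber boot heel, D-shaped, about 60 x 50 x 24 mm; origin at its underside
- glue_bottle: bystander: black bottle, 48 mm diameter, 110 mm high; origin at its underside
- hammer: bystander: hammer lying on the bench, 260 mm long, origin near its middle
- hat_form: bystander: flat round wooden disc, 130 mm diameter, 22 mm high; origin at its underside
- nail_jar: bystander: glass jar with steel cap, 60 mm diameter, 65 mm high; origin at its underside
- spanner: bystander: spanner lying on the bench, 170 mm long, origin near its middle

How it is judged:
By the outcome, as a careful person would: the job done as asked, in the order asked, and still so for the second after the job is handed in, while the arm keeps its last pose, push and grip.
It also fails if it takes over 72 s, if anything falls off the work surface, if the arm or the gripper's body presses on something with over 40 N, if the wrist force passes 120 N, or if a joint passes its speed limit or range.

## Robot

A 6-joint arm with a two-finger parallel gripper is mounted at the origin on the work surface. World frame = base frame: x ahead of the robot, y to its left, z up, the work surface at z = 0. Lengths are in m, angles in rad, forces in N, time in s.
With the tool pointing down it reaches from about 0.35 to 0.775 m from the base axis. Payload 5.5 kg.
Tool frame: the origin (TCP) lies midway between the tips of the shut fingers; the grasp point (between the pads) lies 19 mm behind it (env.hold_point_z is the distance from the TCP to the grasp point, in m); z points along the fingers, y is the line along which they close (so a half turn about z gives the same grasp; the last joint's range is limited). The gripper opens to 85 mm and grips with 20 to 120 N. Pads are 22 mm wide; open, the fingers measure 114 mm over their backs; the gripper's body (76 mm by 85 mm) begins 54 mm behind the grasp point. The pads swing forward as they close: fully open they stand 13 mm farther back than shut.
Start: joints at [1.162, 0.313, 0.046, 1.304, 0, 1.431], TCP at [0.153, 0.554, 0.231] pointing down, gripper open.
Joint ranges: [-2.76, 2.76], [-0.86, 1.69], [-1.03, 1.26], [-2.2, 2.34], [-1.47, 1.5], [-3.14, 3.14]. Speed limits (rad/s): [2.57, 2.57, 3.14, 3.14, 3.14, 3.14].

## Interface

Orientations are given as a unit quaternion [w, x, y, z].
In Python, from workcell import env, read_camera gives the robot as it stands. The module is installed in compiled form; this text tells all that it offers.
- The arm moves only by the tool carry_out, never from a script. Its argument "moves" is a list of rows, each an object of numbers: "tx", "ty", "tz": the shift along the world's x, y, z in cm; "wx", "wy", "wz": the turn, a rotation vector about the world's x, y, z in rad; "claw": the closure, from -1 (fully open) to 1 (shut). A call has 1 to 8 rows; each row shifts and turns the commanded pose from where the row before left it; what a row does not reach is not made up. A row lasts 1/8 s, in which the tool goes at most 62.5 mm and 10.7 degrees, less where a joint would pass 70% of its speed; a pose out of reach is approached as far as the arm can. A call is refused whole if a number of a shift passes 6.25 or a number of a turn 0.188, either way. A call with a gripper value outside its range is refused whole. The fingers move at their own pace and stop on an object; "newtons" is the grip in N (left out, the last holds). Time passes only in rows, so rows that do not move let the fingers close. It gives the time, the measured TCP pose, the force, the opening and the grip force at its end, in the units of the state.
- env.get_state(): the state, without advancing time (a new reading comes with each control period).
- read_camera(name): name is "side" or "top" or "wrist"; returns a dict with "image" (400x640x3 uint8, blue, green, red), "z_map" (400x640 float32, m along the optical axis (not along the pixel's ray), 0 where there is no reading), "fx", "fy", "cx", "cy" (pixels), "k1" (the pictures are not rectified: a ray, as slopes to the right and down, at radius r is drawn at 1 + k1 r^2 times it, then the intrinsics apply), "camera_from_world" (4x4, takes a point from world to camera coordinates); the wrist camera has in their place "hand_eye" (4x4, takes a point from camera to tool coordinates, whose origin is the TCP and whose axes are the flange's). Camera axes: x right, y down, z forward; pixel columns grow to the right and rows downward; lengths in m; the calibration is good to about 2 mm. A picture is of the moment at which its call begins: read the wrist's pose just before it.
- env.hand_in(): hands the job in; it is judged then, once.
The state is a dict: "clock": time; "joint_pos": joint angles; "qvel": joint speeds; "tau": joint torques, N m; "tcp_pos": TCP position; "orientation": TCP orientation; "wrist_force": force on the tool from outside, world axes, zero at the start; "ft_torque": the same for the moment, N m; "finger_gap": finger opening in m; "grip_force": force on a finger pad.
Only numpy, scipy, OpenCV 4.12 (cv2) and the standard library are available. Lean on these libraries where they do the work, as an engineer would, in place of code of your own. Each camera call takes 0.05 s, during which the arm holds its last target. There are 200 camera calls.

## Working session

There is one attempt and no reset: what is moved stays moved. The work goes in short steps, Python scripts to look and compute and a tool call to move; the robot and the scene stay as the last step left them, time stands still between calls to the robot, and variables do not carry over. Pictures are saved under pics/ and viewed, at most 10 in all, crops included, and the job is handed in when it is done.

Besides the shell and the picture viewer there is one more tool, called after "Emit:" by a JSON object that holds its "method" and its "body". carry_out: Moves the arm, as the interface text tells. Its arguments: {"type":"object","properties":{"moves":{"type":"array","items":{"type":"object","properties":{"tx":{"type":"number"},"ty":{"type":"number"},"tz":{"type":"number"},"wx":{"type":"number"},"wy":{"type":"number"},"wz":{"type":"number"},"claw":{"type":"number"}}}},"newtons":{"type":"number"}},"required":["moves"]}

```bash
mkdir -p pics
cat > h.py <<'E'
import numpy as np, cv2
from scipy.spatial.transform import Rotation as R
from workcell import env, read_camera
def T_tool(s):
    q=s["orientation"]; T=np.eye(4); T[:3,:3]=R.from_quat([q[1],q[2],q[3],q[0]]).as_matrix(); T[:3,3]=s["tcp_pos"]; return T
def grab(n):
    s=env.get_state(); c=read_camera(n)
    c["wfc"]=T_tool(s)@c["hand_eye"] if n=="wrist" else np.linalg.inv(c["camera_from_world"])
    return c
def rays(c,uv):
    # undistort: pixel -> slopes
    d=(np.atleast_2d(uv).astype(float)-[c["cx"],c["cy"]])/[c["fx"],c["fy"]]
    u=d.copy()
    for _ in range(20): u=d/(1+c["k1"]*(u**2).sum(1,keepdims=True))
    return u
def at_depth(c,uv,z):
    u=rays(c,uv); p=np.c_[u,np.ones(len(u))]*np.asarray(z).reshape(-1,1)
    return p@c["wfc"][:3,:3].T+c["wfc"][:3,3]
def at_height(c,uv,h):
    u=rays(c,uv); d=np.c_[u,np.ones(len(u))]@c["wfc"][:3,:3].T; o=c["wfc"][:3,3]
    return o+d*((h-o[2])/d[:,2])[:,None]
def cloud(c):
    v,u=np.mgrid[:400,:640]; uv=np.c_[u.ravel(),v.ravel()]
    return at_depth(c,uv,c["z_map"].ravel()).reshape(400,640,3)
E
python3 - <<'E'
from h import *
s=env.get_state(); print({k:np.round(v,3).tolist() for k,v in s.items()}, env.hold_point_z)
for n in("top","side","wrist"):
    c=grab(n); cv2.imwrite(f"pics/{n}0.png",c["image"]); np.save(f"{n}0.npy",c,allow_pickle=True)
    print(n,c["fx"],c["k1"],np.round(c["wfc"],3).tolist())
E
```

```text
{'clock': 0.0, 'joint_pos': [1.162, 0.314, 0.045, 1.304, -0.0, 1.431], 'qvel': [0.001, -0.001, -0.0, -0.002, 0.001, 0.002], 'tau': [0.002, -48.063, 29.853, 0.019, -0.0, 0.0], 'tcp_pos': [0.153, 0.554, 0.23], 'orientation': [-0.0, 0.134, 0.991, -0.001], 'wrist_force': [0.049, 0.481, 0.164], 'ft_torque': [-0.006, 0.015, -0.041], 'grip_force': 0.0, 'finger_gap': 0.085} 0.0187
top 498.3464766176118 -0.01640996981359373 [[-0.028, -0.998, 0.059, 0.393], [-1.0, 0.027, -0.009, 0.012], [0.008, -0.059, -0.998, 1.494], [0.0, 0.0, 0.0, 1.0]]
side 386.2710285486062 0.002732794445280204 [[0.969, -0.187, 0.163, 0.307], [-0.248, -0.744, 0.62, -0.637], [0.005, -0.641, -0.767, 0.871], [0.0, 0.0, 0.0, 1.0]]
wrist 321.6465072095832 -0.033928108678783125 [[0.267, 0.91, 0.316, 0.071], [0.964, -0.252, -0.089, 0.576], [-0.001, 0.328, -0.945, 0.374], [0.0, 0.0, 0.0, 1.0]]
```

View pics/top0.png

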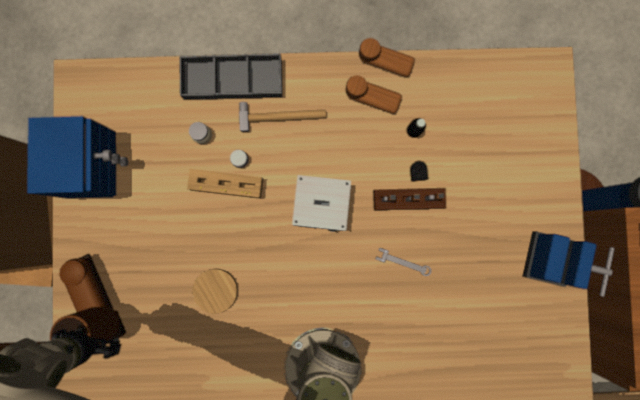

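View pics/side0.png

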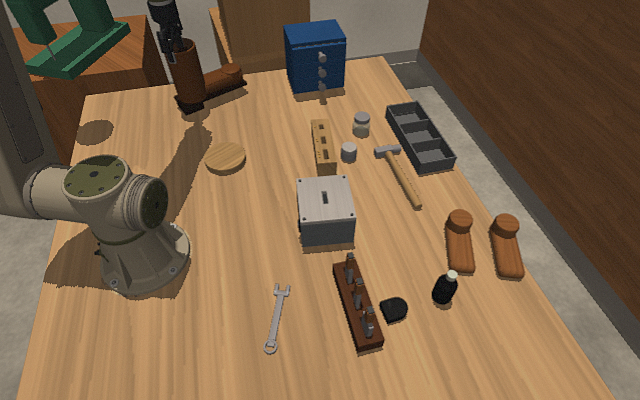

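The top view shows the light rack at (226,184), the demagnetiser at (322,203) with its slot at (321,203), and the dark stand at (409,199) with three punches at about (390,198), (408,198) and (430,198). The side view shows the same layout, with the glue bottle and heel beside the stand.

Run:
```python
from h import *
for n,pts in (("top",[(226,184),(197,183),(252,186),(322,210),(321,203),(409,193),(380,205),(440,205),(239,158),(200,132),(416,127),(419,172)]),):
    c=np.load(f"{n}0.npy",allow_pickle=True).item(); P=cloud(c)
    for u,v in pts: print((u,v),np.round(P[v,u],3))
for n in("top","side"):
    c=np.load(f"{n}0.npy",allow_pickle=True).item(); P=cloud(c)
    # footprints by height
    for nm,box,h in (("rack",(.35,.52,.13,.42),(.048,.062)),("demag",(.27,.50,-.12,.13),(.103,.117)),("stand",(.3,.5,-.40,-.14),(.034,.046)),("handles",(.3,.5,-.40,-.14),(.09,.14))):
        m=(P[...,0]>box[0])&(P[...,0]<box[1])&(P[...,1]>box[2])&(P[...,1]<box[3])&(P[...,2]>h[0])&(P[...,2]<h[1])
        q=P[m]; 
        r=cv2.minAreaRect((q[:,:2]*1000).astype(np.float32)) if len(q)>3 else None
        print(n,nm,len(q),r,np.median(q[:,2]) if len(q) else 0)
        if nm=="handles":
            k=cv2.connectedComponentsWithStats(m.astype(np.uint8))
            for i in range(1,k[0]): print("  ",k[2][i],np.round(P[k[1]==i].mean(0),3),P[k[1]==i][:,2].max())
```

```text
(226, 184) [0.55  0.273 0.006]
(197, 183) [0.55  0.348 0.053]
(252, 186) [0.541 0.194 0.013]
(322, 210) [ 0.459 -0.011  0.109]
(321, 203) [ 0.485 -0.01   0.004]
(409, 193) [ 0.505 -0.269  0.04 ]
(380, 205) [ 0.472 -0.183  0.038]
(440, 205) [ 0.468 -0.359  0.038]
(239, 158) [0.622 0.227 0.04 ]
(200, 132) [0.697 0.335 0.063]
(416, 127) [ 0.691 -0.287  0.086]
(419, 172) [ 0.568 -0.303  0.029]
top rack 102 ((515.5838623046875, 219.41754150390625), (102.1207046508789, 12.338321685791016), 86.62144470214844) 0.05547544715539354
top demag 1640 ((459.6831970214844, -7.730216979980469), (149.9514617919922, 98.16464233398438), 82.67781829833984) 0.1100426362126441
top stand 663 ((479.372802734375, -271.2794189453125), (40.6038932800293, 208.50856018066406), 0.009234316647052765) 0.04002371396901494
top handles 147 ((488.78814697265625, -271.88507080078125), (16.415828704833984, 149.6488494873047), 0.12462149560451508) 0.12577092236510112
   [435 193   9   7  47] [ 0.489 -0.335  0.121] 0.13523116086598352
   [388 195   8   6  46] [ 0.488 -0.204  0.122] 0.13496049896040363
   [411 194   9   7  54] [ 0.488 -0.27   0.12 ] 0.13613577951262323
side rack 104 ((511.1885986328125, 230.8929901123047), (17.547212600708008, 128.71458435058594), 0.02413768135011196) 0.05323486747683204
side demag 1598 ((458.6785888671875, -7.066009521484375), (153.89596557617188, 102.66548919677734), 82.4622802734375) 0.10859321575675218
side stand 1160 ((477.6931457519531, -270.53973388671875), (44.07000732421875, 211.17567443847656), 0.1314602941274643) 0.03887714275838394
side handles 372 ((485.8806457519531, -272.447021484375), (17.330785751342773, 150.88475036621094), 0.37574338912963867) 0.1204211172713956
   [345 252  10  16 114] [ 0.484 -0.209  0.115] 0.13135405682000556
   [354 277  10  17 125] [ 0.483 -0.275  0.116] 0.13186627158250042
   [364 306  11  16 133] [ 0.485 -0.342  0.117] 0.13130759278134108
```

Emit:
{"method": "carry_out", "body": {"moves": [{"tx": 4.9, "ty": -3.5, "wz": -0.163}, {"tx": 4.9, "ty": -3.5, "wz": -0.163}, {"tx": 4.9, "ty": -3.5, "wz": -0.163}, {"tx": 4.9, "ty": -3.5, "wz": -0.163}, {"tx": 4.9, "ty": -3.5, "wz": -0.163}, {"tx": 4.9, "ty": -3.5, "wz": -0.163}, {"tx": 4.9, "ty": -3.5, "wz": -0.163}, {"tx": 4.9, "ty": -3.5, "wz": -0.163}]}}

```text
invalid input at $.moves[0]: expected keys tx, ty, tz, wx, wy, wz, claw
```

Emit:
{"method": "carry_out", "body": {"moves": [{}, {}]}}

```text
invalid input at $.moves[0]: expected keys tx, ty, tz, wx, wy, wz, claw
```

Run:
```python
from h import *
s=env.get_state(); print(s["clock"],s["tcp_pos"],T_tool(s)[:3,1],s["joint_pos"])
c=grab("wrist"); cv2.imwrite("pics/w_rack.png",c["image"]); np.save("w_rack.npy",c,allow_pickle=True)
```

```text
0.15 [0.152558   0.55402801 0.2306047 ] [ 0.26559116  0.9640848  -0.00135457] [1.16239984e+00 3.13872639e-01 4.52801830e-02 1.30357841e+00
 4.74267315e-05 1.43121727e+00]
```

View pics/w_rack.png

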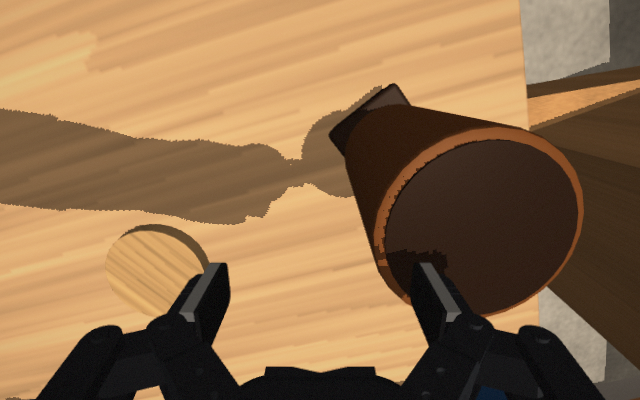

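The boot's open top is on the image right (480,220), which is the +y side. I'm moving away from it, going up first.

Emit:
{"method": "carry_out", "body": {"moves": [{"tx": 0, "ty": -2, "tz": 4, "wx": 0, "wy": 0, "wz": 0, "claw": -1}, {"tx": 5.6, "ty": -2.6, "tz": 0, "wx": 0, "wy": 0, "wz": -0.186, "claw": -1}, {"tx": 5.6, "ty": -2.6, "tz": 0, "wx": 0, "wy": 0, "wz": -0.186, "claw": -1}, {"tx": 5.6, "ty": -2.6, "tz": 0, "wx": 0, "wy": 0, "wz": -0.186, "claw": -1}, {"tx": 5.6, "ty": -3.7, "tz": 0, "wx": 0, "wy": 0, "wz": -0.186, "claw": -1}, {"tx": 5.6, "ty": -4.7, "tz": 0, "wx": 0, "wy": 0, "wz": -0.186, "claw": -1}, {"tx": 5.6, "ty": -4.7, "tz": 0, "wx": 0, "wy": 0, "wz": -0.186, "claw": -1}, {"tx": 5.6, "ty": -4.7, "tz": 0, "wx": 0, "wy": 0, "wz": -0.186, "claw": -1}]}}

```text
clock: 1.2
tcp_pos: [0.5178, 0.2999, 0.2712]
orientation: [-0.0, 0.709, 0.705, 0.0]
wrist_force: [0.3, 0.2, -0.1]
finger_gap: 0.0853
grip_force: 0.0
```

Emit:
{"method": "carry_out", "body": {"moves": [{"tx": 0, "ty": 0, "tz": 0, "wx": 0, "wy": 0, "wz": 0, "claw": -1}, {"tx": 0, "ty": 0, "tz": 0, "wx": 0, "wy": 0, "wz": 0, "claw": -1}]}}

```text
clock: 1.45
tcp_pos: [0.5163, 0.3012, 0.2709]
orientation: [-0.0, 0.707, 0.707, -0.0]
wrist_force: [-0.9, -0.3, 0.5]
finger_gap: 0.0856
grip_force: 0.0
```

Run:
```python
from h import *
s=env.get_state(); print(s["clock"],s["tcp_pos"],T_tool(s)[:3,1],s["joint_pos"])
c=grab("wrist"); cv2.imwrite("pics/w_rack1.png",c["image"]); np.save("w_rack.npy",c,allow_pickle=True)
```

```text
1.45 [0.51628123 0.30115379 0.27088008] [ 9.99999333e-01  2.17362429e-05 -1.15439791e-03] [3.93624765e-01 3.53728414e-01 1.99373465e-01 1.41754016e+00
 3.64089440e-04 1.96439911e+00]
```

View pics/w_rack1.png

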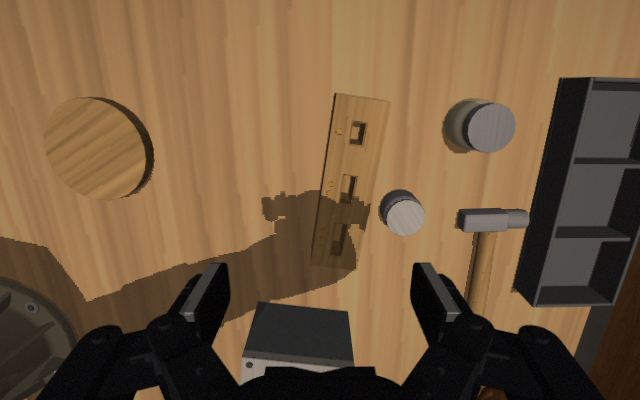

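The wrist view shows the rack. Pocket 1 (one pin) is at (357,132), which is the +y end. Pocket 2 is at (348,187) and pocket 3 at (338,242). Next I'll fit the rack pose from the depth mask.

```bash
cat >> h.py <<'E'
from scipy.optimize import minimize
def plane_hits(c,h):
    v,u=np.mgrid[:400,:640]; return at_height(c,np.c_[u.ravel(),v.ravel()],h)[:,:2].reshape(400,640,2)
def sig(x): return 1/(1+np.exp(-np.clip(x/0.0006,-40,40)))
def rect(l,cx,cy,w,d): return sig(w/2-abs(l[:,0]-cx))*sig(d/2-abs(l[:,1]-cy))
def fit(c,h,x0,outer,holes,below=0.004):
    """fit pose (x,y,yaw) of a flat top at height h with rectangular holes [(cx,cy,w,d)] from the depth mask"""
    H=plane_hits(c,h); Z=cloud(c)[...,2]
    near=(np.hypot(H[...,0]-x0[0],H[...,1]-x0[1])<0.62*np.hypot(*outer))&(c["z_map"]>0)&(Z<h+.012)
    q=H[near]; top=(Z[near]>h-below).astype(float)
    def model(p):
        C,S=np.cos(p[2]),np.sin(p[2]); d=q-p[:2]; l=np.c_[C*d[:,0]+S*d[:,1],-S*d[:,0]+C*d[:,1]]
        m=rect(l,0,0,*outer)
        for k in holes: m=m*(1-rect(l,*k))
        return ((m-top)**2).sum()/1000
    best=None
    for yaw in x0[2]+np.array([-.1,0,.1]):
        r=minimize(model,[x0[0],x0[1],yaw],method="Nelder-Mead",options=dict(xatol=1e-5,fatol=1e-6,maxiter=2000,initial_simplex=np.array([[x0[0],x0[1],yaw],[x0[0]+.012,x0[1],yaw],[x0[0],x0[1]+.012,yaw],[x0[0],x0[1],yaw+.08]])))
        if best is None or r.fun<best.fun: best=r
    z=np.median(Z[near][(top>0)])
    return best.x,best.fun*1000,len(q),z
RACK=((.06,.21),[(0,s*.066,.014+.003,w+.003) for s,w in((1,.024),(0,.034),(-1,.044))])
DEM=((.14,.15),[(0,0,.0135,.0435)])
def loc(p,x,y): return p[0]+np.cos(p[2])*x-np.sin(p[2])*y, p[1]+np.sin(p[2])*x+np.cos(p[2])*y
E
python3 - <<'E'
from h import *
c=np.load("w_rack.npy",allow_pickle=True).item()
p=fit(c,.055,[.545,.272,-.1],*RACK); print(p)
c2=np.load("top0.npy",allow_pickle=True).item()
p=fit(c2,.055,[.545,.272,-.1],*RACK); print(p)
p=fit(c2,.110,[.48,-.01,-.1],*DEM); print(p)
E
```

```text
(array([ 0.54814445,  0.2712367 , -0.14537963]), np.float64(351.5811620600616), 40472, np.float64(0.05535937755966169))
(array([ 0.54914167,  0.26898343, -0.14125423]), np.float64(173.59432635431028), 6812, np.float64(0.055256373875050446))
(array([ 0.48068753, -0.01047911, -0.13362875]), np.float64(211.15623566645792), 6528, np.float64(0.11035040364150805))
```

Emit:
{"method": "carry_out", "body": {"moves": [{"tx": -0.5, "ty": -6, "tz": 0, "wx": 0, "wy": 0, "wz": 0, "claw": -1}, {"tx": -0.5, "ty": -6, "tz": 0, "wx": 0, "wy": 0, "wz": 0, "claw": -1}, {"tx": -0.5, "ty": -6, "tz": 0, "wx": 0, "wy": 0, "wz": 0, "claw": -1}, {"tx": -0.5, "ty": -6, "tz": 0, "wx": 0, "wy": 0, "wz": 0, "claw": -1}, {"tx": -0.5, "ty": -6, "tz": 0, "wx": 0, "wy": 0, "wz": 0, "claw": -1}, {"tx": 0, "ty": 0, "tz": 0, "wx": 0, "wy": 0, "wz": 0, "claw": -1}]}}

```text
clock: 2.25
tcp_pos: [0.4908, -0.0005, 0.2717]
orientation: [0.0, 0.708, 0.706, 0.0]
wrist_force: [-0.9, 0.1, 0.7]
finger_gap: 0.0856
grip_force: 0.0
```

Run:
```python
from h import *
s=env.get_state(); print(s["clock"],s["tcp_pos"],s["qvel"])
c=grab("wrist"); cv2.imwrite("pics/w_dem.png",c["image"]); np.save("w_dem.npy",c,allow_pickle=True)
print(fit(c,.110,[.48,-.01,-.1],*DEM))
try: print(fit(c,.055,[.545,.272,-.1],*RACK))
except Exception as e: print(e)
```

```text
2.25 [ 0.49079562 -0.00051059  0.27171844] [0.07182588 0.00692408 0.01004713 0.00831106 0.03064141 0.03972451]
(array([ 0.47982531, -0.00814426, -0.13493174]), np.float64(220.43501725260052), 50108, np.float64(0.11040769049401189))
(array([ 0.55066156,  0.27018027, -0.16078694]), np.float64(8.882312830154484), 3816, np.float64(0.054680601564830594))
```

Emit:
{"method": "carry_out", "body": {"moves": [{"tx": 0, "ty": -6, "tz": 0, "wx": 0, "wy": 0, "wz": 0, "claw": -1}, {"tx": 0, "ty": -6, "tz": 0, "wx": 0, "wy": 0, "wz": 0, "claw": -1}, {"tx": 0, "ty": -6, "tz": 0, "wx": 0, "wy": 0, "wz": 0, "claw": -1}, {"tx": 0, "ty": -6, "tz": 0, "wx": 0, "wy": 0, "wz": 0, "claw": -1}, {"tx": 0, "ty": -6, "tz": 0, "wx": 0, "wy": 0, "wz": 0, "claw": -1}, {"tx": 0, "ty": 0, "tz": 0, "wx": 0, "wy": 0, "wz": 0, "claw": -1}, {"tx": 0, "ty": 0, "tz": 0, "wx": 0, "wy": 0, "wz": 0, "claw": -1}]}}

```text
clock: 3.18
tcp_pos: [0.4923, -0.2964, 0.2711]
orientation: [-0.001, 0.706, 0.708, 0.0]
wrist_force: [-0.2, 0.0, 1.1]
finger_gap: 0.0853
grip_force: 0.0
```

```bash
cat > st.py <<'E'
from h import *
s=env.get_state(); print(s["clock"],s["tcp_pos"],s["joint_pos"].round(2))
c=grab("wrist"); cv2.imwrite("pics/w_st.png",c["image"]); np.save("w_st.npy",c,allow_pickle=True)
print(fit(c,.040,[.478,-.27,0.],(.06,.21),[]))
P=cloud(c); 
for y0 in(-.204,-.27,-.336):
    m=(abs(P[...,0]-.487)<.03)&(abs(P[...,1]-y0)<.03)
    t=P[m&(P[...,2]>.124)&(P[...,2]<.14)]
    r=cv2.minAreaRect((t[:,:2]*1000).astype(np.float32))
    b=P[m&(P[...,2]>.048)&(P[...,2]<.074)]
    print(y0,len(t),t.mean(0).round(4),np.median(t[:,2]).round(4),(t[:,:2].max(0)+t[:,:2].min(0))/2,r,"blade y",np.percentile(b[:,1],[2,98]).round(4),len(b))
E
python3 st.py
```

```text
3.175 [ 0.49230289 -0.29644452  0.27106226] [-0.68  0.31  0.13  1.4   0.    0.89]
(array([ 0.48874988, -0.26981995, -0.00392977]), np.float64(622.1327088937434), 41518, np.float64(0.04040610829455571))Traceback (most recent call last):
  File "st.py", line 11, in <module>
    print(y0,len(t),t.mean(0).round(4),np.median(t[:,2]).round(4),(t[:,:2].max(0)+t[:,:2].min(0))/2,r,"blade y",np.percentile(b[:,1],[2,98]).round(4),len(b))
                                                                                                                ~~~~~~~~~~~~~^^^^^^^^^^^^^^^
    return _quantile_unchecked(
        a, q, axis, out, overwrite_input, method, keepdims, weights)
    return _ureduce(a,
                    func=_quantile_ureduce_func,
    ...<5 lines>...
                    overwrite_input=overwrite_input,
                    method=method)
    r = func(a, **kwargs)
    result = _quantile(arr,
                       quantiles=q,
    ...<2 lines>...
                       out=out,
                       weights=wgt)
    slices_having_nans = np.isnan(arr[-1, ...])
                                  ~~~^^^^^^^^^
IndexError: index -1 is out of bounds for axis 0 with size 0
```

View pics/w_st.png

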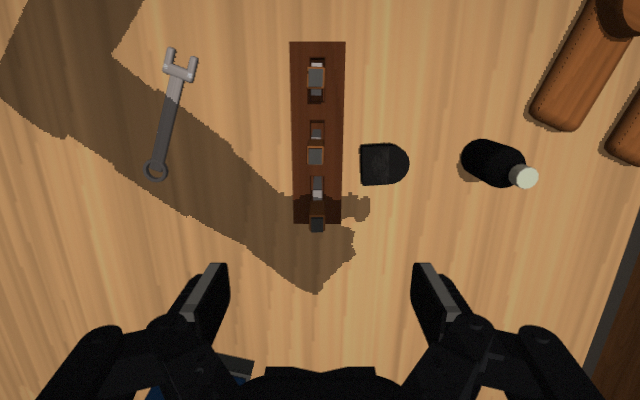

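The stand view shows caps at (316,78), (315,156) and (317,222). The top punch's blade is visible on both sides of its handle, so it is probably the widest. I'll get the widths from the depth map.

```bash
cat > st2.py <<'E'
from h import *
import sys
f=sys.argv[1]
c=np.load(f,allow_pickle=True).item()
P=cloud(c); P[c["z_map"]==0]=0
for y0 in(-.204,-.27,-.336):
    m=(abs(P[...,0]-.487)<.03)&(abs(P[...,1]-y0)<.033)
    t=P[m&(P[...,2]>.124)&(P[...,2]<.14)]
    r=cv2.minAreaRect((t[:,:2]*1000).astype(np.float32))
    print(y0,len(t),"med",np.median(t,axis=0).round(4),"mid",((t.max(0)+t.min(0))/2).round(4),"ext",np.ptp(t,axis=0).round(4))
    for a,b in((.045,.06),(.06,.075),(.075,.088),(.088,.1),(.1,.12)):
        q=P[m&(P[...,2]>a)&(P[...,2]<=b)]
        if len(q): print("   ",a,len(q),"x",q[:,0].min().round(4),q[:,0].max().round(4),"y",q[:,1].min().round(4),q[:,1].max().round(4))
E
python3 st2.py w_st.npy; echo TOP; python3 st2.py top0.npy; echo SIDE;python3 st2.py side0.npy
```

```text
-0.204 397 med [ 0.4884 -0.2047  0.13  ] mid [ 0.4883 -0.2047  0.1283] ext [0.0154 0.0176 0.0085]
    0.075 94 x 0.4837 0.4936 y -0.2184 -0.1896
-0.27 319 med [ 0.4882 -0.2698  0.13  ] mid [ 0.4876 -0.2703  0.1283] ext [0.0156 0.0176 0.0085]
    0.045 18 x 0.4838 0.4927 y -0.2608 -0.2604
    0.06 18 x 0.483 0.4927 y -0.2609 -0.2604
    0.075 29 x 0.4804 0.4958 y -0.2635 -0.2604
    0.088 30 x 0.4807 0.4957 y -0.2632 -0.2614
    0.1 62 x 0.4802 0.4955 y -0.2629 -0.2613
-0.336 267 med [ 0.4898 -0.3355  0.1297] mid [ 0.4893 -0.337   0.1281] ext [0.0148 0.017  0.008 ]
    0.045 34 x 0.4845 0.494 y -0.3182 -0.3172
    0.06 35 x 0.4848 0.4939 y -0.3186 -0.3173
    0.075 129 x 0.4819 0.4971 y -0.3307 -0.3174
    0.088 59 x 0.4812 0.4971 y -0.3307 -0.3283
    0.1 110 x 0.4813 0.4969 y -0.3311 -0.3278
TOP
-0.204 28 med [ 0.4885 -0.2063  0.1295] mid [ 0.4887 -0.2059  0.1297] ext [0.0113 0.0141 0.0105]
    0.045 21 x 0.4654 0.5129 y -0.2319 -0.1725
    0.06 6 x 0.4844 0.4907 y -0.1991 -0.1909
    0.075 9 x 0.4863 0.4924 y -0.1974 -0.1915
    0.088 3 x 0.4827 0.4968 y -0.1983 -0.1976
    0.1 12 
[... 962 characters left out ...]
3
    0.1 36 x 0.4778 0.4918 y -0.2148 -0.2018
-0.27 49 med [ 0.4854 -0.273   0.1283] mid [ 0.4854 -0.2719  0.1279] ext [0.0142 0.0164 0.0079]
    0.045 21 x 0.4801 0.4887 y -0.2824 -0.2607
    0.06 16 x 0.4803 0.49 y -0.2822 -0.2654
    0.075 21 x 0.4777 0.4905 y -0.2815 -0.2632
    0.088 23 x 0.4772 0.4928 y -0.2807 -0.2677
    0.1 41 x 0.4772 0.4919 y -0.2815 -0.2636
-0.336 51 med [ 0.4861 -0.3399  0.1286] mid [ 0.4871 -0.3388  0.1277] ext [0.0142 0.0149 0.0072]
    0.045 37 x 0.4817 0.4917 y -0.3585 -0.3178
    0.06 31 x 0.4818 0.4926 y -0.3585 -0.3186
    0.075 53 x 0.479 0.4935 y -0.3582 -0.3188
    0.088 24 x 0.4787 0.4945 y -0.3479 -0.3336
    0.1 43 x 0.4787 0.4946 y -0.3475 -0.3297
```

Widths from depth: y=-0.204 is about 29 mm (medium), y=-0.27 about 20 mm (narrow), and y=-0.337 about 40 mm (wide). The caps are at z=0.130, as expected. I'll pick up the narrow punch first.

Emit:
{"method": "carry_out", "body": {"moves": [{"tx": -0.43, "ty": 2.6, "tz": -2, "wx": 0, "wy": 0, "wz": 0, "claw": -0.3}, {"tx": 0, "ty": 0, "tz": -5, "wx": 0, "wy": 0, "wz": 0, "claw": -0.3}, {"tx": 0, "ty": 0, "tz": -4, "wx": 0, "wy": 0, "wz": 0, "claw": -0.3}, {"tx": 0, "ty": 0, "tz": 0, "wx": 0, "wy": 0, "wz": 0, "claw": -0.3}, {"tx": 0, "ty": 0, "tz": 0, "wx": 0, "wy": 0, "wz": 0, "claw": -0.3}]}}

```text
clock: 3.85
tcp_pos: [0.4883, -0.2718, 0.1632]
orientation: [0.001, 0.706, 0.708, 0.0]
wrist_force: [0.0, -0.6, 0.5]
finger_gap: 0.0554
grip_force: 0.0
```

```bash
python3 - <<'E'
from h import *
s=env.get_state(); print(s["clock"],s["tcp_pos"],s["finger_gap"],T_tool(s)[:3,:3].round(4).tolist())
c=grab("wrist"); cv2.imwrite("pics/w_n.png",c["image"]); np.save("w_n.npy",c,allow_pickle=True)
E
python3 st2.py w_n.npy | grep med
```

```text
3.85 [ 0.48826815 -0.27183747  0.16316342] 0.055393412715093765 [[-0.002, 1.0, 0.0018], [1.0, 0.002, -0.0012], [-0.0012, 0.0018, -1.0]]
-0.204 884 med [ 0.4886 -0.2033  0.13  ] mid [ 0.4886 -0.204   0.1281] ext [0.0156 0.0174 0.0082]
-0.27 674 med [ 0.488  -0.2687  0.1299] mid [ 0.4877 -0.2702  0.1283] ext [0.0156 0.0176 0.0085]
-0.336 520 med [ 0.4893 -0.335   0.1298] mid [ 0.4893 -0.3374  0.128 ] ext [0.0153 0.0178 0.008 ]
```

Emit:
{"method": "carry_out", "body": {"moves": [{"tx": -0.04, "ty": 0.16, "tz": -3, "wx": 0, "wy": 0, "wz": 0, "claw": -0.3}, {"tx": 0, "ty": 0, "tz": -3, "wx": 0, "wy": 0, "wz": 0, "claw": -0.3}, {"tx": 0, "ty": 0, "tz": -2, "wx": 0, "wy": 0, "wz": 0, "claw": -0.3}, {"tx": 0, "ty": 0, "tz": 0, "wx": 0, "wy": 0, "wz": 0, "claw": -0.3}, {"tx": 0, "ty": 0, "tz": 0, "wx": 0, "wy": 0, "wz": 0, "claw": 1}, {"tx": 0, "ty": 0, "tz": 0, "wx": 0, "wy": 0, "wz": 0, "claw": 1}, {"tx": 0, "ty": 0, "tz": 0, "wx": 0, "wy": 0, "wz": 0, "claw": 1}, {"tx": 0, "ty": 0, "tz": 0, "wx": 0, "wy": 0, "wz": 0, "claw": 1}], "newtons": 50}}

```text
clock: 4.9
tcp_pos: [0.4877, -0.2718, 0.083]
orientation: [0.002, 0.707, 0.707, 0.0]
wrist_force: [-0.7, 0.6, 6.3]
finger_gap: 0.0154
grip_force: 49.0
```

Emit:
{"method": "carry_out", "body": {"moves": [{"tx": 0, "ty": 0, "tz": 1, "wx": 0, "wy": 0, "wz": 0, "claw": 1}, {"tx": 0, "ty": 0, "tz": 3, "wx": 0, "wy": 0, "wz": 0, "claw": 1}, {"tx": 0, "ty": 0, "tz": 4, "wx": 0, "wy": 0, "wz": 0, "claw": 1}, {"tx": 0, "ty": 0, "tz": 4, "wx": 0, "wy": 0, "wz": 0, "claw": 1}, {"tx": 0, "ty": 0, "tz": 4, "wx": 0, "wy": 0, "wz": 0, "claw": 1}, {"tx": 0, "ty": 5, "tz": 0, "wx": 0, "wy": 0, "wz": 0, "claw": 1}, {"tx": 0, "ty": 6, "tz": 0, "wx": 0, "wy": 0, "wz": 0, "claw": 1}, {"tx": 0, "ty": 6, "tz": 0, "wx": 0, "wy": 0, "wz": 0, "claw": 1}]}}

```text
clock: 5.9
tcp_pos: [0.4865, -0.0996, 0.2419]
orientation: [0.0, 0.708, 0.707, 0.0]
wrist_force: [0.7, 0.3, -0.0]
finger_gap: 0.0155
grip_force: 49.3
```

Emit:
{"method": "carry_out", "body": {"moves": [{"tx": 0.5, "ty": 6, "tz": 0, "wx": 0, "wy": 0, "wz": -0.029, "claw": 1}, {"tx": 1, "ty": 6, "tz": 0, "wx": 0, "wy": 0, "wz": -0.029, "claw": 1}, {"tx": 1, "ty": 6, "tz": 0, "wx": 0, "wy": 0, "wz": -0.029, "claw": 1}, {"tx": 1, "ty": 6, "tz": 0, "wx": 0, "wy": 0, "wz": -0.029, "claw": 1}, {"tx": 1.5, "ty": 6, "tz": 0, "wx": 0, "wy": 0, "wz": -0.029, "claw": 1}, {"tx": 1.5, "ty": 6, "tz": 0, "wx": 0, "wy": 0, "wz": 0, "claw": 1}, {"tx": 0, "ty": 0, "tz": 0, "wx": 0, "wy": 0, "wz": 0, "claw": 1}, {"tx": 0, "ty": 0, "tz": 0, "wx": 0, "wy": 0, "wz": 0, "claw": 1}]}}

```text
clock: 6.9
tcp_pos: [0.5513, 0.259, 0.2412]
orientation: [-0.0, 0.756, 0.654, -0.001]
wrist_force: [-0.9, -0.4, -1.1]
finger_gap: 0.0154
grip_force: 49.3
```

Run:
```python
from h import *
s=env.get_state(); print(s["clock"],s["tcp_pos"],s["finger_gap"],s["grip_force"],T_tool(s)[:3,:3].round(4).tolist(),s["wrist_force"])
c=grab("wrist"); cv2.imwrite("pics/w_n2.png",c["image"]); np.save("w_n2.npy",c,allow_pickle=True)
q=fit(c,.055,[.548,.271,-.145],*RACK); print(q,loc(q[0],0,.066),loc(q[0],0,0))
```

```text
6.9 [0.55127512 0.25896529 0.24115446] 0.015365036866555553 49.25361514091492 [[0.1436, 0.9896, -0.0009], [0.9896, -0.1436, -0.0008], [-0.0009, -0.0008, -1.0]] [-0.89067195 -0.38236644 -1.07881328]
(array([ 0.54842168,  0.27152388, -0.14341747]), np.float64(356.4856639849585), 50037, np.float64(0.05538947107073999)) (np.float64(0.557854815583646), np.float64(0.33684628130292066)) (np.float64(0.5484216781348905), np.float64(0.2715238814857608))
```

View pics/w_n2.png

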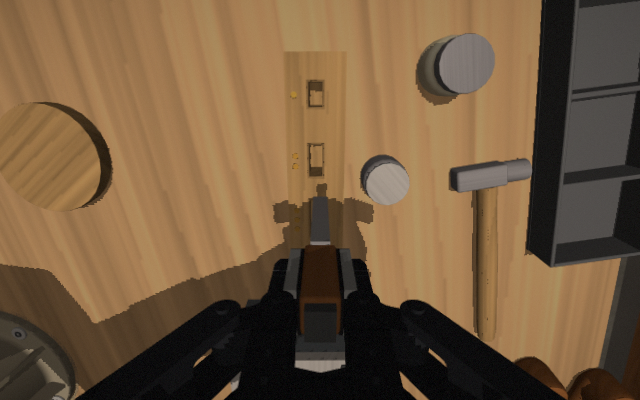

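The narrow punch hangs straight, with its tip at about (320,200–242). Pockets 1 and 2 are at (316,94) and (316,160). Next I'll measure the punch's pose in the hand.

```bash
cat > inhand.py <<'E'
from h import *
import sys
def inhand(c,w):
    v,u=np.mgrid[:400,:640]; z=c["z_map"].ravel(); s=rays(c,np.c_[u.ravel(),v.ravel()])
    p=np.c_[s,np.ones(len(s))]*z[:,None]; p=p@c["hand_eye"][:3,:3].T+c["hand_eye"][:3,3]
    p=p[(z>0)&(abs(p[:,0])<.04)&(abs(p[:,1])<.02)]
    for a,b in((-.01,.005),(.01,.02),(.02,.035),(.035,.05),(.05,.065),(.065,.08),(.08,.1)):
        q=p[(p[:,2]>a)&(p[:,2]<=b)]
        if len(q)>8: print(f"tool z {a}-{b} n{len(q)} xmed {np.median(q[:,0])*1e3:.1f} xmax {q[:,0].max()*1e3:.1f} y {q[:,1].min()*1e3:.1f}..{q[:,1].max()*1e3:.1f} zmax {q[:,2].max()*1e3:.1f}")
    f=p[(p[:,2]>.03)]
    print("blade centre x (tool) mm",(np.median(f[:,0])-w/2)*1e3)
if __name__=="__main__":
    c=np.load(sys.argv[1],allow_pickle=True).item(); inhand(c,float(sys.argv[2]))
E
python3 inhand.py w_n2.npy .020; python3 -c "
import numpy as np;c=np.load('w_n2.npy',allow_pickle=True).item();print(c['hand_eye'].round(4).tolist())"
```

```text
tool z -0.01-0.005 n672 xmed 10.0 xmax 11.6 y -19.8..19.7 zmax 5.0
tool z 0.01-0.02 n146 xmed 11.0 xmax 11.6 y -4.6..5.1 zmax 19.9
tool z 0.02-0.035 n181 xmed 11.1 xmax 11.6 y -4.8..5.1 zmax 34.9
tool z 0.035-0.05 n140 xmed 11.1 xmax 11.9 y -4.7..4.9 zmax 49.9
tool z 0.05-0.065 n119 xmed 11.1 xmax 11.8 y -4.8..5.1 zmax 64.8
tool z 0.065-0.08 n44 xmed 11.1 xmax 11.6 y -4.5..4.7 zmax 72.1
blade centre x (tool) mm -3.678378104360022
[[-0.0018, -0.9447, -0.3278, 0.0841], [1.0, -0.0019, -0.0002, 0.0003], [-0.0005, -0.3278, 0.9447, -0.1431], [0.0, 0.0, 0.0, 1.0]]
```

Emit:
{"method": "carry_out", "body": {"moves": [{"tx": 0.3, "ty": 3.8, "tz": 0, "wx": 0, "wy": 0, "wz": 0, "claw": 1}, {"tx": 0.33, "ty": 3.87, "tz": -2, "wx": 0, "wy": 0, "wz": 0, "claw": 1}, {"tx": 0, "ty": 0, "tz": -4, "wx": 0, "wy": 0, "wz": 0, "claw": 1}, {"tx": 0, "ty": 0, "tz": -3.5, "wx": 0, "wy": 0, "wz": 0, "claw": 1}, {"tx": 0, "ty": 0, "tz": 0, "wx": 0, "wy": 0, "wz": 0, "claw": 1}, {"tx": 0, "ty": 0, "tz": 0, "wx": 0, "wy": 0, "wz": 0, "claw": 1}]}}

```text
clock: 7.7
tcp_pos: [0.559, 0.3348, 0.1482]
orientation: [0.0, 0.757, 0.653, 0.001]
wrist_force: [0.2, -0.6, 0.1]
finger_gap: 0.016
grip_force: 49.2
```

```bash
cat > chk.py <<'E'
from h import *
import sys
s=env.get_state(); print(s["clock"],s["tcp_pos"].round(5),T_tool(s)[:3,1].round(4),s["qvel"].round(3))
c=grab("wrist"); cv2.imwrite(f"pics/{sys.argv[1]}.png",c["image"]); np.save(sys.argv[1]+".npy",c,allow_pickle=True)
E
python3 chk.py w_n3; python3 inhand.py w_n3.npy .02
python3 - <<'E'
from h import *
c=np.load("w_n3.npy",allow_pickle=True).item()
cv2.imwrite("pics/crop1.png",cv2.resize(c["image"][60:360,170:470],(600,600),interpolation=cv2.INTER_CUBIC))
q=fit(c,.055,[.5484,.2715,-.143],*RACK); print(q,loc(q[0],0,.066))
E
```

```text
7.7 [0.55901 0.3348  0.14821] [ 0.9893 -0.1462  0.0017] [ 0.008 -0.011  0.024 -0.004  0.001  0.001]
tool z -0.01-0.005 n681 xmed 10.1 xmax 11.5 y -19.9..19.9 zmax 5.0
tool z 0.01-0.02 n147 xmed 11.0 xmax 11.7 y -4.6..5.2 zmax 20.0
tool z 0.02-0.035 n183 xmed 11.1 xmax 11.8 y -4.8..5.1 zmax 34.4
tool z 0.035-0.05 n142 xmed 11.1 xmax 11.7 y -4.7..4.9 zmax 49.9
tool z 0.05-0.065 n119 xmed 11.1 xmax 11.7 y -4.9..5.1 zmax 65.0
tool z 0.065-0.08 n42 xmed 11.1 xmax 11.7 y -4.4..4.7 zmax 72.0
tool z 0.08-0.1 n3779 xmed 10.9 xmax 40.0 y -20.0..20.0 zmax 99.8
blade centre x (tool) mm 0.8704901346833303
(array([ 0.54818315,  0.27183126, -0.14603756]), np.float64(277.94330929217), 48941, np.float64(0.05538905753870638)) (np.float64(0.5577874020322907), np.float64(0.33712872360433943))
```

View pics/crop1.png

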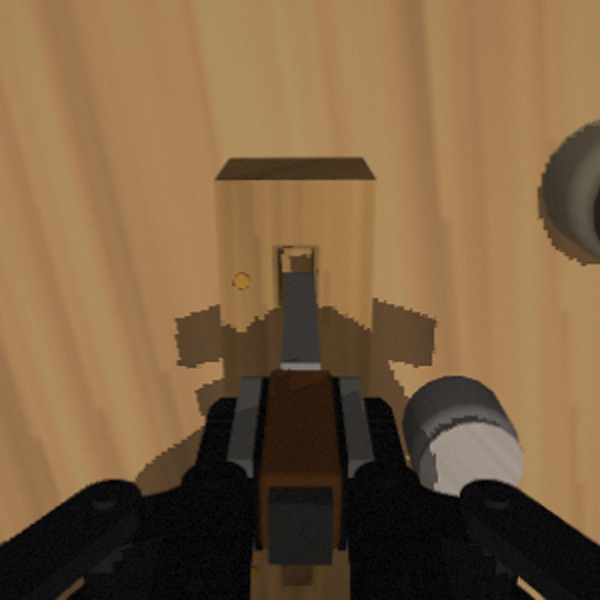

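The crop shows the blade over pocket 1 (pin at (241,282), mouth at about (298,270)), slightly off toward +x. I'll correct that and then descend.

Emit:
{"method": "carry_out", "body": {"moves": [{"tx": -0.14, "ty": 0.1, "tz": -0.8, "wx": 0, "wy": 0, "wz": 0, "claw": 1}, {"tx": 0, "ty": 0, "tz": 0, "wx": 0, "wy": 0, "wz": 0, "claw": 1}, {"tx": 0, "ty": 0, "tz": 0, "wx": 0, "wy": 0, "wz": 0, "claw": 1}]}}

```text
clock: 8.12
tcp_pos: [0.5567, 0.3368, 0.1386]
orientation: [0.0, 0.756, 0.654, 0.0]
wrist_force: [0.5, -0.9, -0.5]
finger_gap: 0.0155
grip_force: 49.2
```

```bash
python3 chk.py w_n4
python3 - <<'E'
from h import *
c=np.load("w_n4.npy",allow_pickle=True).item()
q=fit(c,.055,[.5484,.2715,-.143],*RACK); print(q,loc(q[0],0,.066))
E
```

```text
8.125 [0.5567  0.33679 0.13859] [ 9.895e-01 -1.444e-01  3.000e-04] [-0.     0.002  0.003 -0.002  0.001  0.001]
(array([ 0.54825993,  0.27209276, -0.14455523]), np.float64(331.90322700180354), 50104, np.float64(0.055390618250013735)) (np.float64(0.5577673830110546), np.float64(0.33740438799913486))
```

Emit:
{"method": "carry_out", "body": {"moves": [{"tx": 0.06, "ty": -0.05, "tz": -1, "wx": 0, "wy": 0, "wz": 0, "claw": 1}, {"tx": 0, "ty": 0, "tz": -1, "wx": 0, "wy": 0, "wz": 0, "claw": 1}, {"tx": 0, "ty": 0, "tz": 0, "wx": 0, "wy": 0, "wz": 0, "claw": 1}, {"tx": 0, "ty": 0, "tz": 0, "wx": 0, "wy": 0, "wz": 0, "claw": 1}]}}

```text
clock: 8.68
tcp_pos: [0.5572, 0.3361, 0.1181]
orientation: [-0.0, 0.756, 0.654, -0.0]
wrist_force: [-0.4, 0.0, -0.8]
finger_gap: 0.0153
grip_force: 49.2
```

Emit:
{"method": "carry_out", "body": {"moves": [{"tx": 0, "ty": 0, "tz": -1, "wx": 0, "wy": 0, "wz": 0, "claw": 1}, {"tx": 0, "ty": 0, "tz": -1, "wx": 0, "wy": 0, "wz": 0, "claw": 1}, {"tx": 0, "ty": 0, "tz": -1, "wx": 0, "wy": 0, "wz": 0, "claw": 1}, {"tx": 0, "ty": 0, "tz": -0.3, "wx": 0, "wy": 0, "wz": 0, "claw": 1}, {"tx": 0, "ty": 0, "tz": 0, "wx": 0, "wy": 0, "wz": 0, "claw": 1}, {"tx": 0, "ty": 0, "tz": 0, "wx": 0, "wy": 0, "wz": 0, "claw": 1}]}}

```text
clock: 9.43
tcp_pos: [0.5576, 0.3363, 0.0857]
orientation: [0.0, 0.756, 0.654, 0.0]
wrist_force: [-0.9, -0.5, -0.3]
finger_gap: 0.0154
grip_force: 49.2
```

Emit:
{"method": "carry_out", "body": {"moves": [{"tx": 0, "ty": 0, "tz": -0.2, "wx": 0, "wy": 0, "wz": 0, "claw": 1}, {"tx": 0, "ty": 0, "tz": -0.1, "wx": 0, "wy": 0, "wz": 0, "claw": 1}, {"tx": 0, "ty": 0, "tz": 0, "wx": 0, "wy": 0, "wz": 0, "claw": 1}, {"tx": 0, "ty": 0, "tz": 0, "wx": 0, "wy": 0, "wz": 0, "claw": 1}]}}

```text
clock: 9.93
tcp_pos: [0.5576, 0.3363, 0.083]
orientation: [0.0, 0.756, 0.654, 0.0]
wrist_force: [-0.9, -0.1, 6.0]
finger_gap: 0.0154
grip_force: 49.9
```

The punch has seated, with 6 N upward. I'll release it, lift, and check.

Emit:
{"method": "carry_out", "body": {"moves": [{"tx": 0, "ty": 0, "tz": 0, "wx": 0, "wy": 0, "wz": 0, "claw": -0.3}, {"tx": 0, "ty": 0, "tz": 0, "wx": 0, "wy": 0, "wz": 0, "claw": -0.3}, {"tx": 0, "ty": 0, "tz": 0, "wx": 0, "wy": 0, "wz": 0, "claw": -0.3}, {"tx": 0, "ty": 0, "tz": 2, "wx": 0, "wy": 0, "wz": 0, "claw": -0.3}, {"tx": 0, "ty": 0, "tz": 4, "wx": 0, "wy": 0, "wz": 0, "claw": -0.3}, {"tx": 0, "ty": 0, "tz": 5, "wx": 0, "wy": 0, "wz": 0, "claw": -0.3}, {"tx": -1, "ty": -6, "tz": 0, "wx": 0, "wy": 0, "wz": 0.03, "claw": -0.3}, {"tx": -1, "ty": -6, "tz": 0, "wx": 0, "wy": 0, "wz": 0.03, "claw": -0.3}]}}

```text
clock: 10.92
tcp_pos: [0.5377, 0.2156, 0.1931]
orientation: [0.001, 0.736, 0.678, 0.001]
wrist_force: [1.2, -0.6, 0.4]
finger_gap: 0.0554
grip_force: 0.0
```

```bash
python3 chk.py w_r1
python3 - <<'E'
from h import *
c=np.load("w_r1.npy",allow_pickle=True).item(); P=cloud(c)
m=(abs(P[...,0]-.558)<.03)&(abs(P[...,1]-.337)<.03)&(P[...,2]>.12)&(c["z_map"]>0); t=P[m]; print(len(t),np.median(t,axis=0),(t.min(0)+t.max(0))/2)
E
```

```text
10.925 [0.53769 0.21562 0.19309] [ 0.9966 -0.082   0.0024] [-0.765 -0.52  -0.788 -0.247 -0.    -0.975]
927 [0.55775312 0.33612151 0.12986394] [0.55817925 0.33679443 0.12662782]
```

Emit:
{"method": "carry_out", "body": {"moves": [{"tx": -1, "ty": -6, "tz": 0, "wx": 0, "wy": 0, "wz": 0.03, "claw": -0.3}, {"tx": -1, "ty": -6, "tz": 0, "wx": 0, "wy": 0, "wz": 0.03, "claw": -0.3}, {"tx": -1, "ty": -6, "tz": 0, "wx": 0, "wy": 0, "wz": 0.025, "claw": -0.3}, {"tx": -1, "ty": -6, "tz": 0, "wx": 0, "wy": 0, "wz": 0, "claw": -0.3}, {"tx": -1, "ty": -6, "tz": 0, "wx": 0, "wy": 0, "wz": 0, "claw": -0.3}, {"tx": 0, "ty": -6, "tz": 0, "wx": 0, "wy": 0, "wz": 0, "claw": -0.3}, {"tx": 0, "ty": -6, "tz": 0, "wx": 0, "wy": 0, "wz": 0, "claw": -0.3}, {"tx": 0, "ty": 0, "tz": 0, "wx": 0, "wy": 0, "wz": 0, "claw": -0.3}]}}

```text
clock: 11.98
tcp_pos: [0.4872, -0.208, 0.192]
orientation: [0.001, 0.709, 0.705, -0.0]
wrist_force: [-0.6, 0.0, 0.7]
finger_gap: 0.0558
grip_force: 0.0
```

Narrow is standing in pocket 1 with its cap at 0.130, fully down. Next is the medium punch.

Emit:
{"method": "carry_out", "body": {"moves": [{"tx": 0.14, "ty": 0.38, "tz": -2.9, "wx": 0, "wy": 0, "wz": 0.004, "claw": -0.3}, {"tx": 0, "ty": 0, "tz": 0, "wx": 0, "wy": 0, "wz": 0, "claw": -0.3}, {"tx": 0, "ty": 0, "tz": 0, "wx": 0, "wy": 0, "wz": 0, "claw": -0.3}]}}

```text
clock: 12.35
tcp_pos: [0.4888, -0.1993, 0.1639]
orientation: [0.0, 0.705, 0.709, 0.0]
wrist_force: [0.1, -0.2, 0.9]
finger_gap: 0.0558
grip_force: 0.0
```

Emit:
{"method": "carry_out", "body": {"moves": [{"tx": 0, "ty": -0.45, "tz": -3, "wx": 0, "wy": 0, "wz": -0.003, "claw": -0.3}, {"tx": 0, "ty": 0, "tz": -3, "wx": 0, "wy": 0, "wz": 0, "claw": -0.3}, {"tx": 0, "ty": 0, "tz": -2, "wx": 0, "wy": 0, "wz": 0, "claw": -0.3}, {"tx": 0, "ty": 0, "tz": 0, "wx": 0, "wy": 0, "wz": 0, "claw": -0.3}, {"tx": 0, "ty": 0, "tz": 0, "wx": 0, "wy": 0, "wz": 0, "claw": -0.3}]}}

```text
clock: 12.98
tcp_pos: [0.4897, -0.2047, 0.0848]
orientation: [0.001, 0.707, 0.708, 0.0]
wrist_force: [0.6, -1.0, -0.4]
finger_gap: 0.0553
grip_force: 0.0
```

Emit:
{"method": "carry_out", "body": {"moves": [{"tx": -0.1, "ty": 0, "tz": -0.15, "wx": 0, "wy": 0, "wz": 0, "claw": 0.2}, {"tx": 0, "ty": 0, "tz": 0, "wx": 0, "wy": 0, "wz": 0, "claw": 1}, {"tx": 0, "ty": 0, "tz": 0, "wx": 0, "wy": 0, "wz": 0, "claw": 1}, {"tx": 0, "ty": 0, "tz": 0, "wx": 0, "wy": 0, "wz": 0, "claw": 1}, {"tx": 0, "ty": 0, "tz": 0, "wx": 0, "wy": 0, "wz": 0, "claw": 1}], "newtons": 50}}

```text
clock: 13.6
tcp_pos: [0.4882, -0.2048, 0.0826]
orientation: [0.001, 0.707, 0.707, 0.0]
wrist_force: [0.0, 0.9, 6.7]
finger_gap: 0.0153
grip_force: 49.5
```

Emit:
{"method": "carry_out", "body": {"moves": [{"tx": 0, "ty": 0, "tz": 1, "wx": 0, "wy": 0, "wz": 0, "claw": 1}, {"tx": 0, "ty": 0, "tz": 3, "wx": 0, "wy": 0, "wz": 0, "claw": 1}, {"tx": 0, "ty": 0, "tz": 4, "wx": 0, "wy": 0, "wz": 0, "claw": 1}, {"tx": 0, "ty": 0, "tz": 4, "wx": 0, "wy": 0, "wz": 0, "claw": 1}, {"tx": 0, "ty": 2, "tz": 4, "wx": 0, "wy": 0, "wz": 0, "claw": 1}, {"tx": 0, "ty": 6, "tz": 0, "wx": 0, "wy": 0, "wz": 0, "claw": 1}, {"tx": 0, "ty": 6, "tz": 0, "wx": 0, "wy": 0, "wz": 0, "claw": 1}, {"tx": 0.5, "ty": 6, "tz": 0, "wx": 0, "wy": 0, "wz": -0.029, "claw": 1}]}}

```text
clock: 14.6
tcp_pos: [0.4921, -0.003, 0.2422]
orientation: [0.0, 0.718, 0.697, 0.0]
wrist_force: [1.0, 0.4, -1.6]
finger_gap: 0.0154
grip_force: 49.2
```

Emit:
{"method": "carry_out", "body": {"moves": [{"tx": 1, "ty": 6, "tz": 0, "wx": 0, "wy": 0, "wz": -0.029, "claw": 1}, {"tx": 1, "ty": 6, "tz": 0, "wx": 0, "wy": 0, "wz": -0.029, "claw": 1}, {"tx": 1, "ty": 6, "tz": 0, "wx": 0, "wy": 0, "wz": -0.029, "claw": 1}, {"tx": 1.2, "ty": 6, "tz": 0, "wx": 0, "wy": 0, "wz": -0.029, "claw": 1}, {"tx": 1.2, "ty": 3.5, "tz": 0, "wx": 0, "wy": 0, "wz": 0, "claw": 1}, {"tx": 0, "ty": 0, "tz": 0, "wx": 0, "wy": 0, "wz": 0, "claw": 1}, {"tx": 0, "ty": 0, "tz": 0, "wx": 0, "wy": 0, "wz": 0, "claw": 1}, {"tx": 0, "ty": 0, "tz": 0, "wx": 0, "wy": 0, "wz": 0, "claw": 1}]}}

```text
clock: 15.6
tcp_pos: [0.5465, 0.2693, 0.242]
orientation: [0.0, 0.757, 0.654, -0.0]
wrist_force: [-0.2, 0.5, -1.8]
finger_gap: 0.0153
grip_force: 49.2
```

```bash
python3 chk.py w_m2; python3 inhand.py w_m2.npy .03|grep tool
python3 - <<'E'
from h import *
c=np.load("w_m2.npy",allow_pickle=True).item()
q=fit(c,.055,[.5484,.2715,-.143],*RACK); print(q)
E
```

```text
15.6 [0.54647 0.26932 0.24197] [ 9.894e-01 -1.449e-01 -3.000e-04] [-0.003 -0.005  0.001 -0.003  0.003  0.001]
tool z -0.01-0.005 n862 xmed 9.9 xmax 16.2 y -20.0..19.8 zmax 4.9
tool z 0.01-0.02 n140 xmed 15.5 xmax 16.1 y -4.5..5.3 zmax 20.0
tool z 0.02-0.035 n171 xmed 15.5 xmax 16.3 y -4.7..5.1 zmax 34.9
tool z 0.035-0.05 n138 xmed 15.5 xmax 16.1 y -4.6..5.3 zmax 49.8
tool z 0.05-0.065 n115 xmed 15.5 xmax 16.2 y -4.7..5.2 zmax 64.6
tool z 0.065-0.08 n43 xmed 15.6 xmax 15.9 y -4.4..5.3 zmax 71.5
blade centre x (tool) mm -7.58392575508253
(array([ 0.54828361,  0.27146214, -0.14538103]), np.float64(229.92860470169273), 47237, np.float64(0.05541583375521264))
```

Emit:
{"method": "carry_out", "body": {"moves": [{"tx": 0.15, "ty": 0.19, "tz": -4, "wx": 0, "wy": 0, "wz": 0, "claw": 1}, {"tx": 0, "ty": 0, "tz": -4, "wx": 0, "wy": 0, "wz": 0, "claw": 1}, {"tx": 0, "ty": 0, "tz": -2.5, "wx": 0, "wy": 0, "wz": 0, "claw": 1}, {"tx": 0, "ty": 0, "tz": 0, "wx": 0, "wy": 0, "wz": 0, "claw": 1}, {"tx": 0, "ty": 0, "tz": 0, "wx": 0, "wy": 0, "wz": 0, "claw": 1}, {"tx": 0, "ty": 0, "tz": 0, "wx": 0, "wy": 0, "wz": 0, "claw": 1}]}}

```text
clock: 16.4
tcp_pos: [0.5493, 0.2725, 0.1387]
orientation: [0.001, 0.756, 0.654, 0.001]
wrist_force: [-0.3, -0.2, -1.4]
finger_gap: 0.0155
grip_force: 49.1
```

```bash
python3 chk.py w_m3
python3 - <<'E'
from h import *
c=np.load("w_m3.npy",allow_pickle=True).item()
q=fit(c,.055,[.5484,.2715,-.143],*RACK); print(q)
E
```

```text
16.4 [0.54934 0.27254 0.13874] [ 0.9896 -0.1439  0.0029] [ 0.004  0.001 -0.004 -0.002 -0.001 -0.   ]
(array([ 0.54826702,  0.27094138, -0.14550541]), np.float64(318.7643881561896), 82749, np.float64(0.05544200262966778))
```

Emit:
{"method": "carry_out", "body": {"moves": [{"tx": -0.12, "ty": -0.12, "tz": -0.5, "wx": 0, "wy": 0, "wz": 0, "claw": 1}, {"tx": 0, "ty": 0, "tz": 0, "wx": 0, "wy": 0, "wz": 0, "claw": 1}, {"tx": 0, "ty": 0, "tz": -0.8, "wx": 0, "wy": 0, "wz": 0, "claw": 1}, {"tx": 0, "ty": 0, "tz": -0.8, "wx": 0, "wy": 0, "wz": 0, "claw": 1}, {"tx": 0, "ty": 0, "tz": 0, "wx": 0, "wy": 0, "wz": 0, "claw": 1}]}}

```text
clock: 17.08
tcp_pos: [0.5464, 0.271, 0.1146]
orientation: [-0.0, 0.756, 0.654, -0.001]
wrist_force: [-0.2, 0.3, -1.5]
finger_gap: 0.0156
grip_force: 49.2
```

Emit:
{"method": "carry_out", "body": {"moves": [{"tx": 0.13, "ty": 0, "tz": 0, "wx": 0, "wy": 0, "wz": 0, "claw": 1}, {"tx": 0, "ty": 0, "tz": -1, "wx": 0, "wy": 0, "wz": 0, "claw": 1}, {"tx": 0, "ty": 0, "tz": -1, "wx": 0, "wy": 0, "wz": 0, "claw": 1}, {"tx": 0, "ty": 0, "tz": -0.8, "wx": 0, "wy": 0, "wz": 0, "claw": 1}, {"tx": 0, "ty": 0, "tz": 0, "wx": 0, "wy": 0, "wz": 0, "claw": 1}, {"tx": 0, "ty": 0, "tz": 0, "wx": 0, "wy": 0, "wz": 0, "claw": 1}]}}

```text
clock: 17.82
tcp_pos: [0.5484, 0.2712, 0.0879]
orientation: [0.0, 0.756, 0.654, 0.0]
wrist_force: [-0.4, 0.3, -1.6]
finger_gap: 0.0155
grip_force: 49.2
```

Emit:
{"method": "carry_out", "body": {"moves": [{"tx": 0, "ty": 0, "tz": -0.4, "wx": 0, "wy": 0, "wz": 0, "claw": 1}, {"tx": 0, "ty": 0, "tz": -0.15, "wx": 0, "wy": 0, "wz": 0, "claw": 1}, {"tx": 0, "ty": 0, "tz": 0, "wx": 0, "wy": 0, "wz": 0, "claw": 1}, {"tx": 0, "ty": 0, "tz": 0, "wx": 0, "wy": 0, "wz": 0, "claw": 1}]}}

```text
clock: 18.32
tcp_pos: [0.5484, 0.2713, 0.0827]
orientation: [0.0, 0.756, 0.654, 0.0]
wrist_force: [-0.4, -0.6, 1.9]
finger_gap: 0.0156
grip_force: 49.4
```

Emit:
{"method": "carry_out", "body": {"moves": [{"tx": 0, "ty": 0, "tz": 0, "wx": 0, "wy": 0, "wz": 0, "claw": -0.3}, {"tx": 0, "ty": 0, "tz": 0, "wx": 0, "wy": 0, "wz": 0, "claw": -0.3}, {"tx": 0, "ty": 0, "tz": 0, "wx": 0, "wy": 0, "wz": 0, "claw": -0.3}, {"tx": 0, "ty": 0, "tz": 2, "wx": 0, "wy": 0, "wz": 0, "claw": -0.3}, {"tx": 0, "ty": 0, "tz": 4, "wx": 0, "wy": 0, "wz": 0, "claw": -0.3}, {"tx": 0, "ty": 0, "tz": 5, "wx": 0, "wy": 0, "wz": 0, "claw": -0.3}, {"tx": -0.5, "ty": -5, "tz": 0, "wx": 0, "wy": 0, "wz": 0.03, "claw": -0.3}, {"tx": -0.6, "ty": -6, "tz": 0, "wx": 0, "wy": 0, "wz": 0.03, "claw": -0.3}]}}

```text
clock: 19.32
tcp_pos: [0.5379, 0.161, 0.1932]
orientation: [0.001, 0.735, 0.678, 0.001]
wrist_force: [0.3, -1.3, 0.2]
finger_gap: 0.0557
grip_force: 0.0
```

```bash
python3 chk.py w_r2
python3 - <<'E'
from h import *
c=np.load("w_r2.npy",allow_pickle=True).item(); P=cloud(c)
for x,y in((.558,.337),(.5483,.2715)):
    m=(abs(P[...,0]-x)<.03)&(abs(P[...,1]-y)<.03)&(P[...,2]>.12)&(P[...,2]<.14)&(c["z_map"]>0); t=P[m]; print(len(t),np.median(t,axis=0))
E
```

```text
19.325 [0.53791 0.16098 0.19324] [ 0.9968 -0.0803  0.0027] [-0.841 -0.386 -0.575 -0.164 -0.005 -1.049]
0 [nan nan nan]
858 [0.54879719 0.27108743 0.12982022]
  return _methods._mean(a, axis=axis, dtype=dtype,
  ret = um.true_divide(
```

Emit:
{"method": "carry_out", "body": {"moves": [{"tx": -0.6, "ty": -6, "tz": 0, "wx": 0, "wy": 0, "wz": 0.03, "claw": -0.3}, {"tx": -0.6, "ty": -6, "tz": 0, "wx": 0, "wy": 0, "wz": 0.03, "claw": -0.3}, {"tx": -0.6, "ty": -6, "tz": 0, "wx": 0, "wy": 0, "wz": 0.025, "claw": -0.3}, {"tx": -0.8, "ty": -6, "tz": 0, "wx": 0, "wy": 0, "wz": 0, "claw": -0.3}, {"tx": -0.8, "ty": -6, "tz": 0, "wx": 0, "wy": 0, "wz": 0, "claw": -0.3}, {"tx": -0.8, "ty": -6, "tz": 0, "wx": 0, "wy": 0, "wz": 0, "claw": -0.3}, {"tx": -0.6, "ty": -6, "tz": 0, "wx": 0, "wy": 0, "wz": 0, "claw": -0.3}, {"tx": 0, "ty": -6, "tz": 0, "wx": 0, "wy": 0, "wz": 0, "claw": -0.3}]}}

```text
clock: 20.38
tcp_pos: [0.4887, -0.3208, 0.1926]
orientation: [0.0, 0.707, 0.707, 0.0]
wrist_force: [1.7, 1.0, 0.8]
finger_gap: 0.0557
grip_force: 0.0
```

Emit:
{"method": "carry_out", "body": {"moves": [{"tx": 0, "ty": 0, "tz": -2, "wx": 0, "wy": 0, "wz": 0, "claw": -0.3}, {"tx": 0, "ty": 0, "tz": 0, "wx": 0, "wy": 0, "wz": 0, "claw": -0.3}, {"tx": 0, "ty": 0, "tz": 0, "wx": 0, "wy": 0, "wz": 0, "claw": -0.3}, {"tx": 0, "ty": 0, "tz": 0, "wx": 0, "wy": 0, "wz": 0, "claw": -0.3}]}}

```text
clock: 20.88
tcp_pos: [0.4899, -0.3182, 0.1733]
orientation: [0.001, 0.706, 0.708, 0.0]
wrist_force: [0.2, -0.7, -0.2]
finger_gap: 0.0554
grip_force: 0.0
```

Emit:
{"method": "carry_out", "body": {"moves": [{"tx": -0.06, "ty": -1.9, "tz": -1, "wx": 0, "wy": 0, "wz": -0.001, "claw": -0.3}, {"tx": 0, "ty": 0, "tz": 0, "wx": 0, "wy": 0, "wz": 0, "claw": -0.3}, {"tx": 0, "ty": 0, "tz": 0, "wx": 0, "wy": 0, "wz": 0, "claw": -0.3}]}}

```text
clock: 21.25
tcp_pos: [0.4885, -0.3379, 0.1621]
orientation: [-0.0, 0.707, 0.707, 0.0]
wrist_force: [0.2, 0.1, -0.4]
finger_gap: 0.0555
grip_force: 0.0
```

Emit:
{"method": "carry_out", "body": {"moves": [{"tx": 0.06, "ty": 0.06, "tz": -3, "wx": 0, "wy": 0, "wz": 0, "claw": -0.3}, {"tx": 0, "ty": 0, "tz": -3, "wx": 0, "wy": 0, "wz": 0, "claw": -0.3}, {"tx": 0, "ty": 0, "tz": -1.9, "wx": 0, "wy": 0, "wz": 0, "claw": 0}, {"tx": 0, "ty": 0, "tz": 0, "wx": 0, "wy": 0, "wz": 0, "claw": 0.2}, {"tx": 0, "ty": 0, "tz": 0, "wx": 0, "wy": 0, "wz": 0, "claw": 0.2}]}}

```text
clock: 21.88
tcp_pos: [0.4898, -0.3375, 0.0842]
orientation: [0.001, 0.707, 0.707, 0.0]
wrist_force: [0.5, -0.2, -0.1]
finger_gap: 0.0344
grip_force: 0.0
```

Emit:
{"method": "carry_out", "body": {"moves": [{"tx": 0, "ty": 0, "tz": 0, "wx": 0, "wy": 0, "wz": 0, "claw": 1}, {"tx": 0, "ty": 0, "tz": 0, "wx": 0, "wy": 0, "wz": 0, "claw": 1}, {"tx": 0, "ty": 0, "tz": 0, "wx": 0, "wy": 0, "wz": 0, "claw": 1}, {"tx": 0, "ty": 0, "tz": 0, "wx": 0, "wy": 0, "wz": 0, "claw": 1}], "newtons": 60}}

```text
clock: 22.38
tcp_pos: [0.4899, -0.3379, 0.0847]
orientation: [0.001, 0.707, 0.707, 0.0]
wrist_force: [-0.6, -0.0, 6.0]
finger_gap: 0.0154
grip_force: 59.2
```

Emit:
{"method": "carry_out", "body": {"moves": [{"tx": 0, "ty": 0, "tz": 1, "wx": 0, "wy": 0, "wz": 0, "claw": 1}, {"tx": 0, "ty": 0, "tz": 3, "wx": 0, "wy": 0, "wz": 0, "claw": 1}, {"tx": 0, "ty": 0, "tz": 4, "wx": 0, "wy": 0, "wz": 0, "claw": 1}, {"tx": 0, "ty": 0, "tz": 4, "wx": 0, "wy": 0, "wz": 0, "claw": 1}, {"tx": 0, "ty": 2, "tz": 4, "wx": 0, "wy": 0, "wz": 0, "claw": 1}, {"tx": 0, "ty": 5, "tz": 0, "wx": 0, "wy": 0, "wz": -0.045, "claw": 1}, {"tx": 0, "ty": 5, "tz": 0, "wx": 0, "wy": 0, "wz": -0.045, "claw": 1}, {"tx": -0.5, "ty": 5, "tz": 0, "wx": 0, "wy": 0, "wz": -0.045, "claw": 1}]}}

```text
clock: 23.38
tcp_pos: [0.4841, -0.1657, 0.2436]
orientation: [0.0, 0.754, 0.657, 0.0]
wrist_force: [0.4, 0.3, -1.4]
finger_gap: 0.0153
grip_force: 58.6
```

Emit:
{"method": "carry_out", "body": {"moves": [{"tx": -0.5, "ty": 5, "tz": 0, "wx": 0, "wy": 0, "wz": 0, "claw": 1}, {"tx": 0, "ty": 5, "tz": 0, "wx": 0, "wy": 0, "wz": 0, "claw": 1}, {"tx": 0, "ty": 0, "tz": 0, "wx": 0, "wy": 0, "wz": 0, "claw": 1}, {"tx": 0, "ty": 0, "tz": 0, "wx": 0, "wy": 0, "wz": 0, "claw": 1}, {"tx": 0, "ty": 0, "tz": 0, "wx": 0, "wy": 0, "wz": 0, "claw": 1}]}}

```text
clock: 24.0
tcp_pos: [0.4794, -0.0682, 0.2433]
orientation: [0.0, 0.754, 0.657, -0.0]
wrist_force: [-0.8, -0.0, -0.9]
finger_gap: 0.0156
grip_force: 58.6
```

```bash
python3 chk.py w_w1; python3 inhand.py w_w1.npy .04|grep tool
cat > slot.py <<'E'
from h import *
import sys
c=np.load(sys.argv[1],allow_pickle=True).item()
H=plane_hits(c,.110); Z=cloud(c)[...,2]
print("dem",fit(c,.110,[.48,-.008,-.135],*DEM))
# the slot alone: grey and depth mask inside the plate, local fit
near=(np.hypot(H[...,0]-.480,H[...,1]+.008)<.04)&(c["z_map"]>0)&(Z<.122)
q=H[near]; top=(Z[near]>.106).astype(float)
def model(p):
    C,S=np.cos(p[2]),np.sin(p[2]); d=q-p[:2]; l=np.c_[C*d[:,0]+S*d[:,1],-S*d[:,0]+C*d[:,1]]
    return ((1-rect(l,0,0,p[3],p[4])-top)**2).sum()/100
r=minimize(model,[.48,-.008,-.135,.013,.043],method="Nelder-Mead",options=dict(xatol=1e-6,fatol=1e-7,maxiter=4000,initial_simplex=np.array([[.48,-.008,-.135,.013,.043]]*6)+np.vstack([np.zeros(5),np.diag([.003,.003,.05,.002,.003])])))
print("slot",r.x.round(5),r.fun*100,(top==0).sum(),len(q))
E
python3 slot.py w_w1.npy; python3 slot.py w_dem.npy; python3 slot.py w_st.npy
```

```text
24.0 [ 0.47943 -0.06822  0.24332] [ 9.907e-01 -1.360e-01  1.000e-04] [-0.007  0.004  0.001  0.001  0.001  0.003]
tool z -0.01-0.005 n1021 xmed 9.8 xmax 20.4 y -19.9..19.9 zmax 5.0
tool z 0.01-0.02 n135 xmed 19.9 xmax 20.5 y -5.0..4.7 zmax 20.0
tool z 0.02-0.035 n162 xmed 20.0 xmax 20.6 y -5.1..4.8 zmax 35.0
tool z 0.035-0.05 n137 xmed 20.0 xmax 20.6 y -5.2..4.8 zmax 49.8
tool z 0.05-0.065 n103 xmed 20.0 xmax 20.5 y -4.9..4.5 zmax 64.8
tool z 0.065-0.08 n57 xmed 20.1 xmax 20.5 y -5.1..4.6 zmax 73.6
blade centre x (tool) mm -0.07738139208291958
dem (array([ 0.4800811 , -0.00819496, -0.13470686]), np.float64(275.23642051846923), 63215, np.float64(0.11044820379971815))
slot [ 0.48012 -0.00782 -0.13208  0.01214  0.04161] 34.90866670067909 731 7286
dem (array([ 0.47982521, -0.00814405, -0.13493332]), np.float64(220.4350230986672), 50394, np.float64(0.11040769049401189))
slot [ 0.47977 -0.00752 -0.1338   0.01183  0.04125] 23.715209750183064 478 4919
dem (array([ 0.48 , -0.008, -0.235]), np.float64(0.0), 0, np.float64(nan))
slot [ 0.48  -0.008 -0.135  0.013  0.043] 0.0 0 0
  return _methods._mean(a, axis=axis, dtype=dtype,
  ret = ret.dtype.type(ret / rcount)
```

Emit:
{"method": "carry_out", "body": {"moves": [{"tx": 0.08, "ty": 3, "tz": 0, "wx": 0, "wy": 0, "wz": 0, "claw": 1}, {"tx": 0, "ty": 3.03, "tz": -1.3, "wx": 0, "wy": 0, "wz": 0.002, "claw": 1}, {"tx": 0, "ty": 0, "tz": -3, "wx": 0, "wy": 0, "wz": 0, "claw": 1}, {"tx": 0, "ty": 0, "tz": 0, "wx": 0, "wy": 0, "wz": 0, "claw": 1}, {"tx": 0, "ty": 0, "tz": 0, "wx": 0, "wy": 0, "wz": 0, "claw": 1}, {"tx": 0, "ty": 0, "tz": 0, "wx": 0, "wy": 0, "wz": 0, "claw": 1}]}}

```text
clock: 24.8
tcp_pos: [0.4809, -0.0077, 0.2015]
orientation: [0.001, 0.753, 0.658, 0.001]
wrist_force: [0.3, 0.8, -1.3]
finger_gap: 0.0154
grip_force: 58.8
```

```bash
python3 chk.py w_w2; python3 inhand.py w_w2.npy .04|grep tool
python3 slot.py w_w2.npy
python3 - <<'E'
from h import *
c=np.load("w_w2.npy",allow_pickle=True).item()
cv2.imwrite("pics/crop2.png",cv2.resize(c["image"][60:360,170:470],(600,600),interpolation=cv2.INTER_CUBIC))
E
```

```text
24.8 [ 0.48094 -0.00766  0.20148] [ 0.991  -0.1338  0.002 ] [ 0.003 -0.006 -0.005 -0.003  0.     0.002]
tool z -0.01-0.005 n1016 xmed 9.5 xmax 20.4 y -19.9..19.8 zmax 5.0
tool z 0.01-0.02 n133 xmed 19.9 xmax 20.8 y -5.0..4.7 zmax 20.0
tool z 0.02-0.035 n165 xmed 20.0 xmax 20.7 y -5.1..4.9 zmax 34.8
tool z 0.035-0.05 n132 xmed 20.0 xmax 20.5 y -5.2..4.8 zmax 50.0
tool z 0.05-0.065 n105 xmed 20.1 xmax 20.5 y -4.9..4.5 zmax 64.9
tool z 0.065-0.08 n57 xmed 20.1 xmax 20.5 y -5.2..4.6 zmax 73.7
tool z 0.08-0.1 n3724 xmed 10.4 xmax 39.9 y -20.0..20.0 zmax 99.8
blade centre x (tool) mm -7.046352763049182
dem (array([ 0.48008855, -0.00824596, -0.13415679]), np.float64(255.43310576483586), 70793, np.float64(0.11040029702965122))
slot [ 0.48142  0.00534 -0.12903  0.01206  0.01485] 11.992668772818178 132 6664
```

View pics/crop2.png

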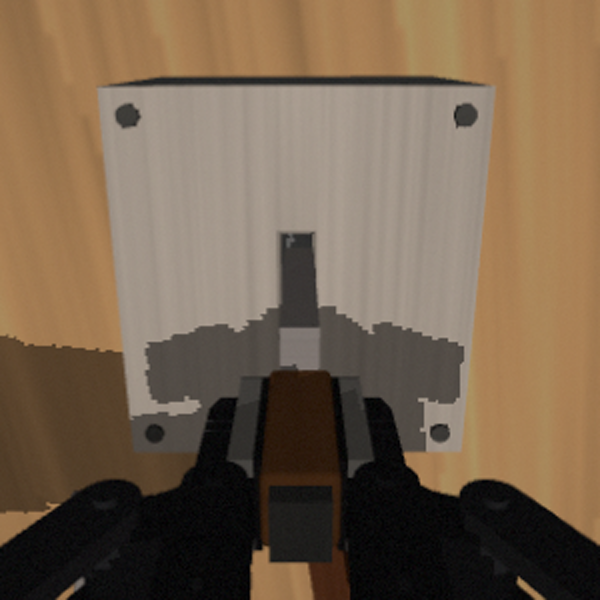

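The crop shows the blade over the slot. The slot's far end is visible at (297,240) and the blade is almost in line, slightly toward +x. I'll trim that.

Emit:
{"method": "carry_out", "body": {"moves": [{"tx": -0.09, "ty": -0.03, "tz": -0.8, "wx": 0, "wy": 0, "wz": 0, "claw": 1}, {"tx": 0, "ty": 0, "tz": 0, "wx": 0, "wy": 0, "wz": 0, "claw": 1}, {"tx": 0, "ty": 0, "tz": 0, "wx": 0, "wy": 0, "wz": 0, "claw": 1}, {"tx": 0, "ty": 0, "tz": 0, "wx": 0, "wy": 0, "wz": 0, "claw": 1}]}}

```text
clock: 25.35
tcp_pos: [0.4793, -0.0072, 0.1924]
orientation: [0.0, 0.753, 0.659, 0.0]
wrist_force: [-0.1, 0.4, -1.7]
finger_gap: 0.015
grip_force: 58.9
```

```bash
python3 chk.py w_w3;python3 slot.py w_w3.npy; python3 -c "
from h import *
print(T_tool(env.get_state()).round(4).tolist())"
```

```text
25.35 [ 0.47926 -0.00719  0.19239] [ 9.912e-01 -1.325e-01  2.000e-04] [-0.001 -0.001  0.001  0.001 -0.     0.001]
dem (array([ 0.48002444, -0.00822213, -0.13506363]), np.float64(286.05379591849976), 74844, np.float64(0.11040711174553011))
slot [ 0.48149  0.00153 -0.12794  0.01132  0.02336] 29.610707984886282 100 6973
[[0.1325, 0.9912, 0.0003, 0.4793], [0.9912, -0.1325, -0.0, -0.0072], [-0.0, 0.0003, -1.0, 0.1924], [0.0, 0.0, 0.0, 1.0]]
```

Emit:
{"method": "carry_out", "body": {"moves": [{"tx": 0.05, "ty": -0.06, "tz": 0, "wx": 0, "wy": 0, "wz": -0.002, "claw": 1}, {"tx": 0, "ty": 0, "tz": 0, "wx": 0, "wy": 0, "wz": 0, "claw": 1}, {"tx": 0, "ty": 0, "tz": 0, "wx": 0, "wy": 0, "wz": 0, "claw": 1}]}}

```text
clock: 25.78
tcp_pos: [0.4797, -0.0078, 0.1923]
orientation: [0.0, 0.753, 0.658, 0.0]
wrist_force: [-0.5, 0.7, -1.3]
finger_gap: 0.0151
grip_force: 58.9
```

Emit:
{"method": "carry_out", "body": {"moves": [{"tx": 0.02, "ty": -0.02, "tz": -0.4, "wx": 0, "wy": 0, "wz": 0, "claw": 1}, {"tx": 0, "ty": 0, "tz": -0.4, "wx": 0, "wy": 0, "wz": 0, "claw": 1}, {"tx": 0, "ty": 0, "tz": 0, "wx": 0, "wy": 0, "wz": 0, "claw": 1}, {"tx": 0, "ty": 0, "tz": 0, "wx": 0, "wy": 0, "wz": 0, "claw": 1}]}}

```text
clock: 26.28
tcp_pos: [0.4798, -0.008, 0.1842]
orientation: [-0.0, 0.753, 0.658, -0.0]
wrist_force: [0.7, 0.4, -1.8]
finger_gap: 0.0155
grip_force: 58.9
```

Emit:
{"method": "carry_out", "body": {"moves": [{"tx": 0, "ty": 0, "tz": -0.3, "wx": 0, "wy": 0, "wz": 0, "claw": 1}, {"tx": 0, "ty": 0, "tz": -0.3, "wx": 0, "wy": 0, "wz": 0, "claw": 1}, {"tx": 0, "ty": 0, "tz": 0, "wx": 0, "wy": 0, "wz": 0, "claw": 1}, {"tx": 0, "ty": 0, "tz": 0, "wx": 0, "wy": 0, "wz": 0, "claw": 1}]}}

```text
clock: 26.78
tcp_pos: [0.4799, -0.008, 0.1783]
orientation: [0.0, 0.753, 0.658, 0.0]
wrist_force: [-0.3, 0.2, -1.0]
finger_gap: 0.0152
grip_force: 58.9
```

Free entry with no contact (tip about 0.104). I'll continue down.

Emit:
{"method": "carry_out", "body": {"moves": [{"tx": 0, "ty": 0, "tz": -0.5, "wx": 0, "wy": 0, "wz": 0, "claw": 1}, {"tx": 0, "ty": 0, "tz": -0.5, "wx": 0, "wy": 0, "wz": 0, "claw": 1}, {"tx": 0, "ty": 0, "tz": -0.5, "wx": 0, "wy": 0, "wz": 0, "claw": 1}, {"tx": 0, "ty": 0, "tz": 0, "wx": 0, "wy": 0, "wz": 0, "claw": 1}, {"tx": 0, "ty": 0, "tz": 0, "wx": 0, "wy": 0, "wz": 0, "claw": 1}]}}

```text
clock: 27.4
tcp_pos: [0.48, -0.008, 0.1633]
orientation: [0.0, 0.753, 0.658, 0.0]
wrist_force: [0.1, -0.1, -1.5]
finger_gap: 0.0154
grip_force: 58.9
```

Emit:
{"method": "carry_out", "body": {"moves": [{"tx": 0, "ty": 0, "tz": -0.7, "wx": 0, "wy": 0, "wz": 0, "claw": 1}, {"tx": 0, "ty": 0, "tz": -0.7, "wx": 0, "wy": 0, "wz": 0, "claw": 1}, {"tx": 0, "ty": 0, "tz": -0.7, "wx": 0, "wy": 0, "wz": 0, "claw": 1}, {"tx": 0, "ty": 0, "tz": -0.4, "wx": 0, "wy": 0, "wz": 0, "claw": 1}, {"tx": 0, "ty": 0, "tz": 0, "wx": 0, "wy": 0, "wz": 0, "claw": 1}, {"tx": 0, "ty": 0, "tz": 0, "wx": 0, "wy": 0, "wz": 0, "claw": 1}, {"tx": 0, "ty": 0, "tz": 0, "wx": 0, "wy": 0, "wz": 0, "claw": 1}]}}

```text
clock: 28.28
tcp_pos: [0.4801, -0.0081, 0.1386]
orientation: [0.0, 0.753, 0.658, 0.0]
wrist_force: [-0.4, 0.7, -2.5]
finger_gap: 0.0152
grip_force: 58.9
```

```bash
python3 chk.py w_w4; python3 inhand.py w_w4.npy .04|grep tool
python3 - <<'E'
from h import *
for n in ("top","side"):
    c=grab(n); P=cloud(c)
    for x,y in((.558,.337),(.5483,.2715)):
        m=(abs(P[...,0]-x)<.03)&(abs(P[...,1]-y)<.03)&(P[...,2]>.11)&(P[...,2]<.15)&(c["z_map"]>0); t=P[m]; print(n,len(t),np.median(t,axis=0) if len(t) else "")
cv2.imwrite("pics/side9.png",c["image"])
E
```

```text
28.275 [ 0.48012 -0.00806  0.13859] [ 9.909e-01 -1.346e-01  6.000e-04] [ 0.001 -0.     0.001 -0.001  0.    -0.   ]
tool z -0.01-0.005 n1017 xmed 9.7 xmax 20.5 y -19.6..20.0 zmax 5.0
tool z 0.01-0.02 n137 xmed 20.0 xmax 20.7 y -5.0..4.7 zmax 20.0
tool z 0.02-0.035 n4570 xmed 21.2 xmax 40.0 y -20.0..20.0 zmax 34.7
tool z 0.035-0.05 n21 xmed 0.1 xmax 5.8 y -6.4..-6.4 zmax 40.4
blade centre x (tool) mm -18.179666590833584
top 43 [0.55823285 0.33364221 0.12626311]
top 43 [0.54835224 0.26759367 0.12716367]
side 0 
side 0
```

View pics/side9.png

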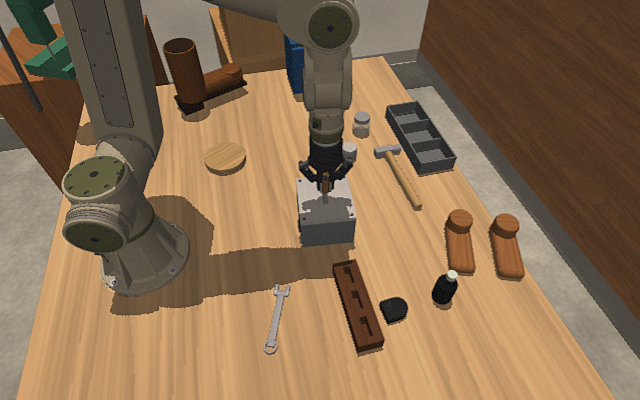

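The side view shows the wide punch held upright in the slot at (325,185), the stand empty, and the bystanders where they were. Lateral forces are within noise, and the blade is about 46 mm below the plate.

```bash
python3 -c "
from workcell import env
print(env.get_state()['wrist_force'], env.hand_in())"
```

```text
the job is handed in; nothing more can be done
[ 0.41673396  0.08535892 -1.90826523] None
```

I handed the job in at about 28 s. Narrow is standing fully down in pocket 1, medium in pocket 2, and the wide punch is held upright and free in the slot with about 46 mm of its blade below the top plate.

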